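# Stop the filler neck and half-open the outlet valve of a leak-test rig

### The arm

A 6-joint arm with a two-finger parallel gripper is mounted at the origin on the work surface. World frame = base frame: x ahead of the robot, y to its left, z up, the work surface at z = 0. Lengths are in m, angles in rad, forces in N, time in s.
With the tool pointing down it reaches from about 0.275 to 1 m from the base axis. Payload 8.4 kg.
Tool frame: the origin (TCP) lies midway between the tips of the shut fingers; the grasp point (between the pads) lies 19 mm behind it (ctrl.grip_depth is the distance from the TCP to the grasp point, in m); z points along the fingers, y is the line along which they close (so a half turn about z gives the same grasp; the last joint's range is limited). The gripper opens to 85 mm and grips with 20 to 120 N. Pads are 22 mm wide; open, the fingers measure 114 mm over their backs; the gripper's body (76 mm by 85 mm) begins 54 mm behind the grasp point. The pads swing forward as they close: fully open they stand 13 mm farther back than shut.
Start: joints at [-1.193, 0.353, 1.633, -0, 1.155, -0.002], TCP at [0.232, -0.58, 0.231] pointing down, gripper open.
Joint ranges: [-2.63, 2.63], [-0.92, 2.1], [0.06, 2.66], [-1.3, 4.44], [0, 2.69], [-3.02, 3.02]. Speed limits (rad/s): [2.22, 2.22, 2.79, 3.14, 3.14, 3.14].

### API

Orientations are given as a rotation vector (axis times angle).
In Python, from workcell import ctrl gives the robot as it stands.
- The arm moves only by the shell command python3 -m inch 'ROWS' [FORCE]. ROWS is JSON, a list that holds one entry, the list of rows, each a list of 7 numbers: the shift along the tool's x, y, z scaled (see below), then the turn, a rotation vector about the tool's x, y, z scaled (see below), then the closure, from -1 (fully open) to 1 (shut). In form: [[[x, y, z, rx, ry, rz, grip], ...]]. A call has 1 to 10 rows; each row is the pose to reach, as a shift and turn from the pose commanded when the call began, along the tool's axes at that moment, turning the shorter way round; what a row does not reach only later rows make up. The controller multiplies each number of a shift by 0.5 m and each number of a turn by 180 degrees. A row lasts 1/10 s, in which the tool goes at most 50 mm and 8.59 degrees, less where a joint would pass 70% of its speed; a pose out of reach is approached as far as the arm can. A call with a number of a shift or a turn outside -1 to 1 is refused whole. A call with a gripper value outside its range is refused whole. The fingers move at their own pace and stop on an object; FORCE is the grip in N (left out, the last holds). Time passes only in rows, so rows that repeat a pose let the fingers close. It gives the time, the measured TCP pose, the force, the opening and the grip force at its end, in the units of the state.
- ctrl.get_obs(): the state, without advancing time (a new reading comes with each control period).
- ctrl.get_image(name): name is "scene" or "top" or "wrist"; returns a dict with "image" (400x640x3 uint8, red, green, blue), "mtx" (3x3 intrinsics, pixels), "extrinsics" (4x4, takes a point from world to camera coordinates); the wrist camera has in their place "tool_from_camera" (4x4, takes a point from camera to tool coordinates, whose origin is the TCP and whose axes are the flange's). Camera axes: x right, y up, looking along -z (the intrinsics and any distortion apply to the point x, -y, -z); pixel columns grow to the right and rows downward; lengths in m; the calibration is good to about 2 mm. A picture is of the moment at which its call begins: read the wrist's pose just before it. There is no depth.
- ctrl.finish_job(): hands the job in; it is judged then, once.
The state is a dict: "clock": time; "joint_positions": joint angles; "qvel": joint speeds; "joint_torque": joint torques, N m; "tool_pos": TCP position; "eef_rot": TCP orientation; "force": force on the tool from outside, world axes, zero at the start; "wrist_torque": the same for the moment, N m; "gripper_width": finger opening in m; "grasp_force": force on a finger pad.
Only numpy, scipy, OpenCV 4.12 (cv2) and the standard library are available. Lean on these libraries where they do the work, as an engineer would, in place of code of your own. Each camera call takes 0.05 s, during which the arm holds its last target. There are 200 camera calls.

### The job

Get the leak-test rig ready: take the one of the three stoppers that fits and lower it (do not drop it) narrow end first into the filler neck until its collar sits flat on the rim, and let go. Only then turn the ball valve's lever to half open, 45 degrees from closed. Leave the other two stoppers and everything else on the bench where they are.

Things in the scene. Friction and masses are not known exactly. Their poses are not given: they have to be found in the camera images.
- rig: Leak-test rig, fixed to the bench: dark steel base plate 130 (x) by 290 (y) by 10 mm thick; a grey pot 96 mm in diameter with an upright aluminium filler neck at its +y end, and a brass outlet pipe along y with a ball valve at its -y end. Origin: centre of the base plate's underside. Axes x, y in the bench plane, z up.
- neck_mouth (a point): Centre of the open filler neck's rim, 118 mm above the bench, at (0, 75, 118) mm in the rig's frame; z up. The bore is straight, 37 mm in diameter and 38 mm deep, its wall 5 mm thick (outside 47 mm).
- valve_axis (a point): Point on the upright turning axis of the ball valve at the mid-height of its lever, 90 mm above the bench, at (0, -70, 90) mm in the rig's frame; axes as the rig's. The brass valve body below reaches to 67 mm above the bench and 22 mm from the axis.
- lever_tip (a point): Free end of the valve's level lever, 100 mm from the turning axis, at the lever's mid-height. The lever runs in a straight line from the axis to here, its outer 60 mm a grey grip 14 mm wide and 12 mm high, the space below it free down to the base plate. Its own x axis points from the tip to the turning axis.
- valve_lever (a joint): Angle of the valve lever, rad: 0 closed (lever across the pipe, pointing to the rig's -x), 1.571 fully open (lever along the pipe, pointing to the rig's -y, away from the pot). It grows anticlockwise seen from above, is a little stiff (about 0.25 N m) and stays where it is left.
- plate: Flat grey-painted steel plate 200 (x) by 240 (y) by 8 mm, fixed on the bench; the stoppers stand on it. Origin: centre of its underside.
- stopper_mid: The stopper that fits, the middle one in size, round and upright: black rubber taper 29 mm in diameter at the foot, 34.4 mm at 26 mm above it; then a collar 43 mm in diameter and 6 mm thick; then a grey cylindrical grip 24 mm in diameter and 28 mm high. 60 mm high in all, about 60 g. Origin: centre of its foot, z up to the grip.
- stopper_mid_collar (a point): Centre of the underside of that stopper's collar, 26 mm above its foot; seated, it lies on neck_mouth.
- stopper_small: Smaller stopper, like it but too small for the neck: taper 19 to 23 mm, collar 30 mm, grip 20 mm in diameter; same heights. Origin: centre of its foot.
- stopper_large: Larger stopper, like it but too large for the neck: taper 44 to 50 mm, collar 60 mm, grip 28 mm in diameter; same heights. Origin: centre of its foot.
- switch_housing: Small white plastic housing 60 by 36 by 20 mm, loose on the steel plate. Origin: centre of its underside.
- screwdriver: Screwdriver lying on the bench near the robot, 200 mm long along its x, 26 mm high; origin under its middle.
- hammer: Hammer lying on the bench behind the rig, 260 mm long along its x, 26 mm high; origin under its middle.
- wrench: Wrench lying flat on the bench to the robot's right, 180 mm long along its x; origin under its middle.
- spray_can: Upright can 60 mm in diameter, 170 mm high, at the back. Origin: centre of its foot.
- blue_bin: Open blue bin 100 by 140 by 60 mm, at the back. Origin: centre of its underside.
- pipe_tee: Brass pipe tee about 70 by 54 by 28 mm lying on the bench at the robot's left. Origin: under its centre.
There are look-alikes about, which are no part of the job. Leave any blue or purple look-alike of the stopper_mid alone.

How it is judged:
By the outcome, as a careful person would: the job done as asked, in the order asked, and still so for the second after the job is handed in, with the robot touching nothing.
It also fails if it takes over 48 s, if anything falls off the work surface, if the arm or the gripper's body presses on something with over 40 N, if the wrist force passes 120 N, or if a joint passes its speed limit or range.

## Working session

There is one attempt and no reset: what is moved stays moved. The work goes in short steps, Python scripts to look and compute and a shell command to move; the robot and the scene stay as the last step left them, time stands still between calls to the robot, and variables do not carry over. Pictures are saved under pics/ and viewed, at most 10 in all, crops included, and the job is handed in when it is done.

```bash
ls; mkdir -p pics
python3 - <<'E'
from workcell import ctrl
import cv2,json,numpy as np
o=ctrl.get_obs();print(o)
for n in("scene","top"):
    d=ctrl.get_image(n);cv2.imwrite(f"pics/{n}0.png",d["image"][:,:,::-1]);np.savez(f"{n}.npz",**d);print(n,d["mtx"],d["extrinsics"],[k for k in d])
print(ctrl.get_obs()["clock"])
E
```

```text
pics
{'clock': 0.0, 'joint_positions': array([-1.19338248e+00,  3.53664186e-01,  1.63414363e+00, -1.99818818e-05,
        1.15520114e+00, -2.43195431e-03]), 'qvel': array([ 0.00093302,  0.00028565, -0.00058053, -0.00214776, -0.00033838,
        0.00094499]), 'joint_torque': array([ 4.27058894e-04, -6.05247688e+01, -3.42073238e+01,  1.33699050e-04,
        9.36909928e-03,  7.74082878e-06]), 'tool_pos': array([ 0.23153333, -0.5800116 ,  0.2305476 ]), 'eef_rot': array([-3.08373748e+00, -5.92830261e-01,  4.42685200e-04]), 'force': array([-0.21133984, -0.12249701, -0.66804718]), 'wrist_torque': array([-0.01123586, -0.01274703, -0.00334891]), 'grasp_force': 0.0, 'gripper_width': 0.08548084499337366}
scene [[421.73971564   0.         315.78461007]
 [  0.         421.73971564 200.63490466]
 [  0.           0.           1.        ]] [[-0.59938264  0.80041914  0.0083464   0.29886295]
 [-0.62826039 -0.47687398  0.61471953  0.28779314]
 [ 0.49601345  0.3632085   0.78870162 -1.48235131]
 [ 0.          0.          0.          1.        ]] ['image', 'mtx', 'extrinsics']
top [[393.84095065   0.         318.43490877]
 [  0.         393.84095065 198.26501723]
 [  0.           0.           1.        ]] [[-0.00512979 -0.99993913 -0.0097688   0.05755396]
 [ 0.99382652 -0.00618062  0.11077295 -0.54875045]
 [-0.11082658 -0.00914025  0.99379773 -1.18321297]
 [ 0.          0.          0.          1.        ]] ['image', 'mtx', 'extrinsics']
0.1
```

View pics/scene0.png

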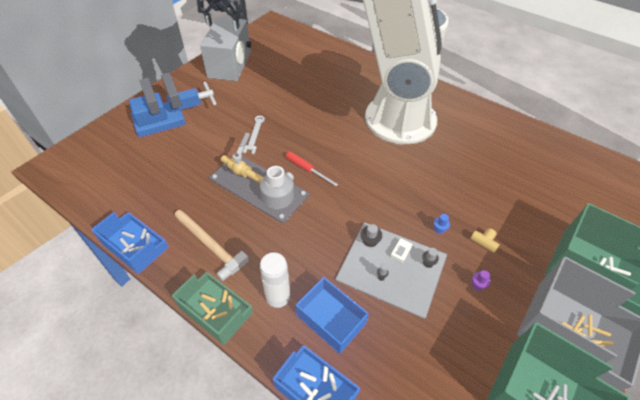

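View pics/top0.png

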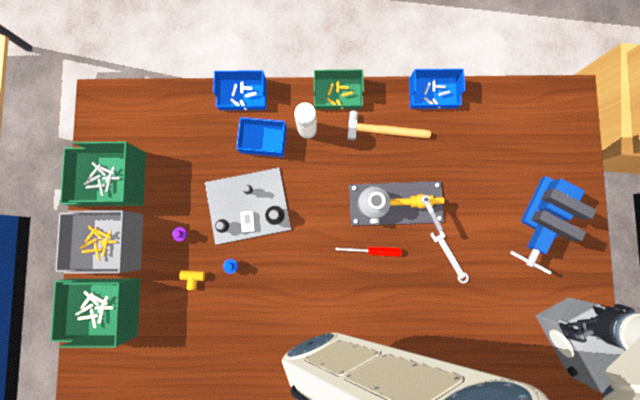

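Top view: mid stopper is near (222,226), large near (275,215), small near (248,189), neck near (376,200). The lever runs from (425,198) toward (437,230). Next I'll zoom in for exact pixels.

Run:
```python
import cv2,numpy as np
t=np.load("top.npz")["image"][:,:,::-1];s=np.load("scene.npz")["image"][:,:,::-1]
z=lambda im,x,y,w,h,k:cv2.resize(im[y:y+h,x:x+w],None,fx=k,fy=k,interpolation=cv2.INTER_CUBIC)
a=np.hstack([z(t,200,165,100,75,4),z(s,340,215,100,75,4)])
b=np.hstack([z(t,345,170,105,75,4)[:, :400],z(s,205,145,100,75,4)])
cv2.imwrite("pics/z1.png",np.vstack([a,b]))
```

```text
(no output)
```

View pics/z1.png

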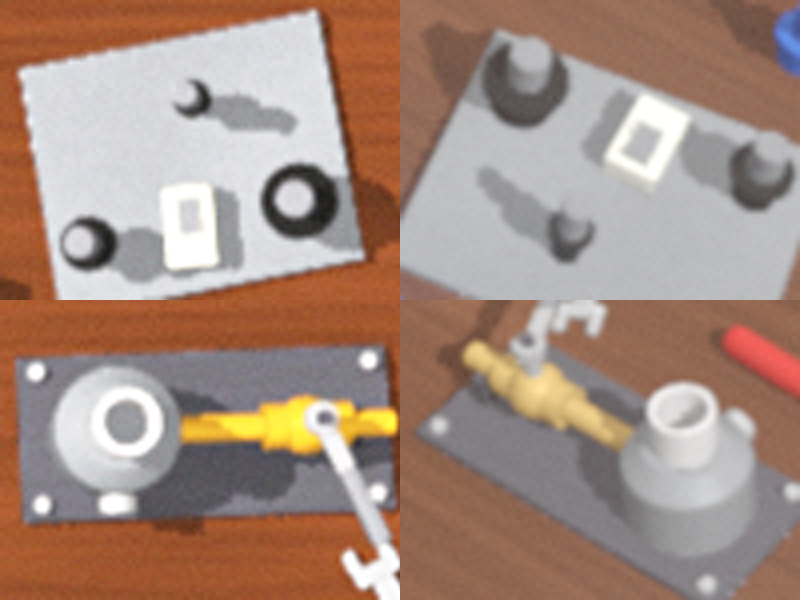

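Crop: mid grip top in top image ≈(221.3,225.8), large ≈(274,214.5), neck rim ≈(376.8,275.8−170…). Lever already seems about 25° open, which I'll measure.

```bash
cat > h.py <<'E'
import numpy as np
def cast(d,uv,z,E=None):
    E=d["extrinsics"] if E is None else E
    K=d["mtx"];r=np.linalg.solve(K,[uv[0],uv[1],1]);r=r*[1,-1,-1]
    R,t=E[:3,:3],E[:3,3];c=-R.T@t;w=R.T@r
    return c+w*(z-c[2])/w[2]
E
python3 - <<'E'
import numpy as np;from h import cast
t=np.load("top.npz");s=np.load("scene.npz")
T=lambda x,y,ox,oy:((x+.5)/4-.5+ox,(y+.5)/4-.5+oy)
pr=lambda n,d,uv,z:print(n,cast(d,uv,z).round(4))
pr("mid top",t,T(82,243,200,165),.068);pr("mid sc",s,T(371,145,340,215),.068) if 0 else pr("mid sc",s,T(773-400,148,340,215),.068)
pr("neck t",t,T(127,423-300,345,170),.118);pr("neck s",s,T(682-400,410-300,205,145),.118)
B=[cast(t,T(x,y-300,345,170),.012)[:2] for x,y in[(36,372),(369,360),(379,492),(42,504)]]
print(np.array(B).round(4),np.mean(B,0)); 
for a,b in((1,0),(2,3)):
    v=B[a]-B[b];print("rig -y dir deg",np.degrees(np.arctan2(v[1],v[0])),np.linalg.norm(v))
pr("hub",t,T(323,415-300,345,170),.094);pr("tip",t,T(383,540-300,345,170),.09)
a=cast(t,T(323,115,345,170),.094);b=cast(t,T(378,540-300,345,170),.09);v=b-a;print(np.degrees(np.arctan2(v[1],v[0])),np.hypot(*v[:2]))
E
```

```text
mid top [0.4657 0.3467 0.068 ]
mid sc [0.4672 0.3472 0.068 ]
neck t [ 0.5323 -0.1117  0.118 ]
neck s [ 0.535  -0.1144  0.118 ]
[[ 0.5841 -0.056 ]
 [ 0.5919 -0.3167]
 [ 0.4884 -0.3205]
 [ 0.4805 -0.0591]] [ 0.5362017  -0.18805449]
rig -y dir deg -88.28773390891078 0.2608761683742909
rig -y dir deg -88.284233032928 0.2615434316856601
hub [ 0.5398 -0.2577  0.094 ]
tip [ 0.4489 -0.2989  0.09  ]
-157.5330477300776 0.09833221061396404
```

```bash
python3 -m inch '[[[0.562,-0.774,0.03,0,0,0,-1],[0.562,-0.774,0.03,0,0,0,-1],[0.562,-0.774,0.03,0,0,0,-1],[0.562,-0.774,0.03,0,0,0,-1],[0.562,-0.774,0.03,0,0,0,-1],[0.562,-0.774,0.03,0,0,0,-1],[0.562,-0.774,0.03,0,0,0,-1],[0.562,-0.774,0.03,0,0,0,-1],[0.562,-0.774,0.03,0,0,0,-1],[0.562,-0.774,0.03,0,0,0,-1]]]' 40
cat >> h.py <<'E'
from scipy.spatial.transform import Rotation as Ro
def to(o,target,yawdeg=0):
    R=Ro.from_rotvec(o["eef_rot"]).as_matrix();d=R.T@(np.array(target)-o["tool_pos"])
    print("scaled shift",(d/0.5).round(4),"mm",np.linalg.norm(d)*1e3,"tooly deg",np.degrees(np.arctan2(R[1,1],R[0,1])).round(2))
def wristE(d,o):
    T=np.eye(4);T[:3,:3]=Ro.from_rotvec(o["eef_rot"]).as_matrix();T[:3,3]=o["tool_pos"]
    return np.linalg.inv(T@d["tool_from_camera"])
E
python3 - <<'E'
from workcell import ctrl;from h import *
to(ctrl.get_obs(),(.466,.347,.19))
E
```

```text
clock: 1.1
tool_pos: [0.349, -0.114, 0.2161]
eef_rot: [-3.084, -0.595, -0.0]
force: [0.4, -0.5, 0.5]
gripper_width: 0.0856
grasp_force: 0.0
scaled shift [ 0.5602 -0.7689  0.0528] mm 476.37257871050144 tooly deg -68.17
```

```bash
python3 -m inch '[[[0.56,-0.769,0.053,0,0,0,-1],[0.56,-0.769,0.053,0,0,0,-1],[0.56,-0.769,0.053,0,0,0,-1],[0.56,-0.769,0.053,0,0,0,-1],[0.56,-0.769,0.053,0,0,0,-1],[0.56,-0.769,0.053,0,0,0,-1],[0.56,-0.769,0.053,0,0,0,-1],[0.56,-0.769,0.053,0,0,0,-1],[0.56,-0.769,0.053,0,0,0,-1],[0.56,-0.769,0.053,0,0,0,-1]]]'
python3 - <<'E'
from workcell import ctrl;from h import *;import cv2
o=ctrl.get_obs();d=ctrl.get_image("wrist");np.savez("w1.npz",o_pos=o["tool_pos"],o_rot=o["eef_rot"],**d)
cv2.imwrite("pics/w1.png",d["image"][:,:,::-1]);to(o,(.466,.347,.042));print(d["tool_from_camera"].round(3),d["mtx"].round(1),np.abs(o["qvel"]).max())
E
```

```text
clock: 2.1
tool_pos: [0.4671, 0.3477, 0.1892]
eef_rot: [-3.084, -0.596, -0.001]
force: [0.2, 0.1, 0.1]
gripper_width: 0.0852
grasp_force: 0.0
scaled shift [-0.0027  0.0007  0.2945] mm 147.23404831086603 tooly deg -68.14
[[-0.     0.948  0.318  0.082]
 [ 1.    -0.     0.001  0.   ]
 [ 0.001  0.318 -0.948 -0.143]
 [ 0.     0.     0.     1.   ]] [[348.6   0.  310.4]
 [  0.  348.6 194.5]
 [  0.    0.    1. ]] 0.3825801140243461
```

View pics/w1.png

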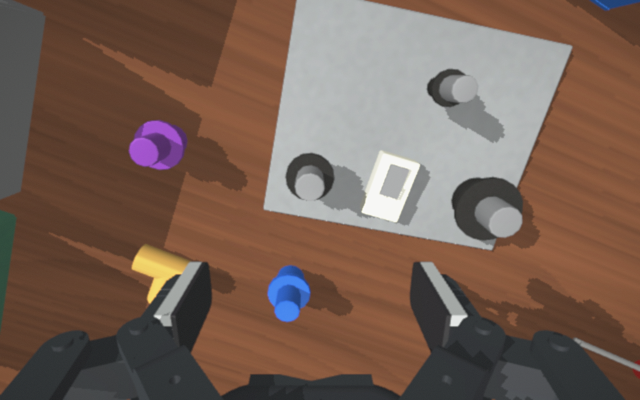

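Wrist view: mid grip top at about (310,187), its collar centred near (310,178). The blue look-alike is at (288,295) and the housing at (390,185).

Run:
```python
from workcell import ctrl;from h import *;import cv2
def meas(tag):
    o=ctrl.get_obs();d=ctrl.get_image("wrist");E=wristE(d,o)
    im=d["image"];hsv=cv2.cvtColor(im,cv2.COLOR_RGB2HSV)
    m=((hsv[...,2]<75)).astype(np.uint8);n,l,s,c=cv2.connectedComponentsWithStats(m)
    for i in range(1,n):
        if s[i,4]>300 and s[i,1]<260: print(s[i],c[i].round(1))
    p=E@np.r_[o["tool_pos"],1];q=d["mtx"]@(p[:3]*[1,-1,-1]);print("tcp px",q[:2]/q[2],o["tool_pos"],np.abs(o["qvel"]).max())
    for uv,z in(((310,187),.068),((310,178),.040)): print(cast(d,uv,z,E).round(4))
    # grip top: fit brightness crop
    cv2.imwrite(f"pics/{tag}.png",cv2.resize(im[140:220,270:350,::-1],None,fx=6,fy=6,interpolation=cv2.INTER_CUBIC))
meas("w2c")
```

```text
[430  72  35  37 448] [442.7  89.8]
[289 156  47  43 814] [312.7 171.9]
[ 454  180   71   62 2159] [482.8 204.4]
tcp px [310.48780098 263.99737157] [0.46785381 0.34990625 0.18914174] 0.07743386923405181
[0.4674 0.3504 0.068 ]
[0.4669 0.3504 0.04  ]
```

View pics/w2c.png

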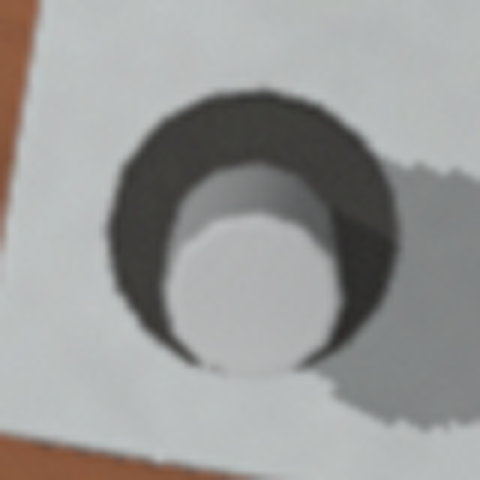

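Crop: grip top centred at full-image (311.7,188.8), and the collar at (311.7,178.2).

Run:
```python
from workcell import ctrl;from h import *
o=ctrl.get_obs();d=ctrl.get_image("wrist");E=wristE(d,o)
p=cast(d,(311.7,188.8),.068,E);q=cast(d,(311.7,178.2),.040,E);print(p,q)
to(ctrl.get_obs(),np.r_[(p+q)[:2]/2,.042])
```

```text
[0.46565892 0.34578369 0.068     ] [0.46641725 0.34602325 0.04      ]
scaled shift [ 2.000e-04 -1.700e-03  2.939e-01] mm 146.948663406692 tooly deg -68.11
```

```bash
cat > m.py <<'E'
from workcell import ctrl;from h import *;import cv2
o=ctrl.get_obs();d=ctrl.get_image("wrist");E=wristE(d,o);print(o["tool_pos"],np.abs(o["qvel"]).max())
hsv=cv2.cvtColor(d["image"],cv2.COLOR_RGB2HSV)
n,l,s,c=cv2.connectedComponentsWithStats((hsv[...,2]<90).astype(np.uint8))
i=min((i for i in range(1,n) if s[i,4]>500),key=lambda i:np.hypot(*(c[i]-[312,172])))
cn=cv2.findContours((l==i).astype(np.uint8),0,1)[0][0];(x,y),r=cv2.minEnclosingCircle(cn);print(s[i],x,y,r)
p=cast(d,(x,y),.040,E);print(p);to(o,np.r_[p[:2],.042])
E
python3 m.py; python3 m.py
```

```text
[0.46639439 0.34518237 0.18894646] 0.04321556983611599
[284 151  48  46 910] 307.3131103515625 174.60789489746094 23.928638458251953
[0.46718938 0.34848753 0.04      ]
scaled shift [ 0.0043 -0.0056  0.2939] mm 146.98577773533793 tooly deg -68.11
[0.46609305 0.34386313 0.1890393 ] 0.024735818997162196
[282 150  49  46 916] 306.02032470703125 173.756103515625 24.084531784057617
[0.46710023 0.34840368 0.04      ]
scaled shift [ 0.0057 -0.0079  0.2941] mm 147.11283694817104 tooly deg -68.17
```

```bash
python3 -m inch '[[[0.005,-0.0066,0.07,0,0,0,-1],[0.005,-0.0066,0.14,0,0,0,-1],[0.005,-0.0066,0.19,0,0,0,-1],[0.005,-0.0066,0.23,0,0,0,-1],[0.005,-0.0066,0.26,0,0,0,-1],[0.005,-0.0066,0.275,0,0,0,-1],[0.005,-0.0066,0.285,0,0,0,-1],[0.005,-0.0066,0.29,0,0,0,-1],[0.005,-0.0066,0.292,0,0,0,-1],[0.005,-0.0066,0.292,0,0,0,-1]]]'
python3 - <<'E'
from workcell import ctrl;from h import *
to(ctrl.get_obs(),(.4670,.3484,.043))
E
```

```text
clock: 3.35
tool_pos: [0.4681, 0.3483, 0.0443]
eef_rot: [-3.085, -0.593, -0.001]
force: [0.4, 0.2, -0.4]
gripper_width: 0.0857
grasp_force: 0.0
scaled shift [-0.002  -0.0011  0.0027] mm 1.7389846106667604 tooly deg -68.24
```

```bash
python3 -m inch '[[[0,0,0.002,0,0,0,1],[0,0,0.002,0,0,0,1],[0,0,0.002,0,0,0,1],[0,0,0.002,0,0,0,1],[0,0,0.002,0,0,0,1],[0,0,0.002,0,0,0,1],[0,0,0.002,0,0,0,1],[0,0,0.002,0,0,0,1]]]' 40
```

```text
clock: 4.15
tool_pos: [0.4679, 0.3481, 0.0429]
eef_rot: [-3.085, -0.593, -0.0]
force: [0.1, 0.2, 3.7]
gripper_width: 0.0228
grasp_force: 39.1
```

```bash
python3 -m inch '[[[0,0,-0.05,0,0,0,1],[0,0,-0.13,0,0,0,1],[0,0,-0.22,0,0,0,1],[0,0,-0.28,0,0,0,1],[0,0,-0.3,0,0,0,1],[0,0,-0.3,0,0,0,1]]]'
python3 -m inch '[[[-0.02,0.07,0,0,0,0,1],[-0.04,0.16,0,0,0,0,1],[-0.064,0.26,0,0,0,0,1],[-0.088,0.36,0,0,0,0,1],[-0.11,0.46,0,0,0,0,1],[-0.134,0.56,0,0,0,0,1],[-0.16,0.66,0,0,0,0,1],[-0.18,0.75,0,0,0,0,1],[-0.2,0.82,0,0,0,0,1],[-0.21,0.87,0,0,0,0,1]]]'
python3 -m inch '[[[-0.006,0.026,0,0,0,0,1],[-0.008,0.037,0,0,0,0,1],[-0.008,0.037,0,0,0,0,1],[-0.008,0.037,0,0,0,0,1],[-0.008,0.037,0,0,0,0,1],[-0.008,0.037,0,0,0,0,1],[-0.008,0.037,0,0,0,0,1]]]'
python3 - <<'E'
from workcell import ctrl;from h import *;import cv2
o=ctrl.get_obs();d=ctrl.get_image("wrist");np.savez("w3.npz",o_pos=o["tool_pos"],o_rot=o["eef_rot"],**d)
cv2.imwrite("pics/w3.png",d["image"][:,:,::-1]);print(np.abs(o["qvel"]).max());to(ctrl.get_obs(),(.534,-.113,.126))
E
```

```text
clock: 4.75
tool_pos: [0.4683, 0.3484, 0.1938]
eef_rot: [-3.084, -0.593, -0.003]
force: [0.3, 0.8, -1.0]
gripper_width: 0.0228
grasp_force: 39.5
clock: 5.75
tool_pos: [0.5301, -0.0975, 0.1903]
eef_rot: [-3.085, -0.59, 0.005]
force: [0.6, 0.4, -0.7]
gripper_width: 0.0229
grasp_force: 39.5
clock: 6.45
tool_pos: [0.5347, -0.113, 0.1929]
eef_rot: [3.085, 0.594, 0.0]
force: [0.4, -0.5, -0.3]
gripper_width: 0.0226
grasp_force: 39.5
0.004955494375951089
scaled shift [-0.0013 -0.0008  0.1338] mm 66.91710662361007 tooly deg -68.2
```

View pics/w3.png

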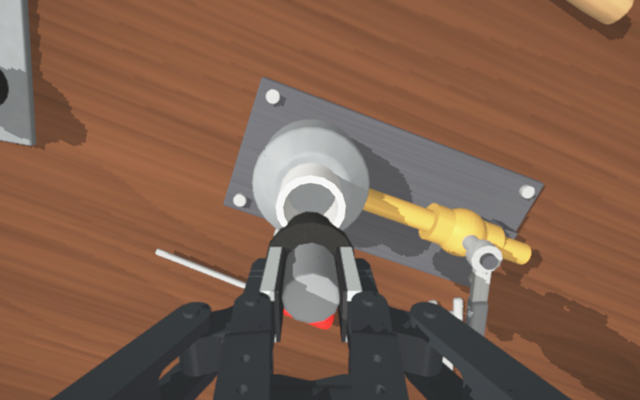

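Wrist view: the stopper is held upright, its collar centred around column 312. The neck rim is partly visible behind it, centre around (311,203).

Run:
```python
from h import *;import cv2
from scipy.optimize import least_squares
d=dict(np.load("w3.npz"));o=dict(tool_pos=d["o_pos"],eef_rot=d["o_rot"]);E=wristE(d,o)
im=d["image"].astype(int);print("tcp",o["tool_pos"])
cr=im[165:235,270:355];m=((cr.min(2)>205)).astype(np.uint8)
n,l,s,c=cv2.connectedComponentsWithStats(m);i=1+s[1:,4].argmax();print(s[i]+[270,165,0,0,0])
mm=(l==i).astype(np.uint8)
# outer boundary per side: leftmost/rightmost/topmost boundary; rays to z=.118, fit centre at known R
f=np.vstack([[(x,y) for y in range(mm.shape[0]) if mm[y].any() for x in (np.where(mm[y])[0].min()-.5,np.where(mm[y])[0].max()+.5)]])+[270,165]
P=np.array([cast(d,p,.118,E)[:2] for p in f])
R=least_squares(lambda c:np.hypot(*(P-c[:2]).T)-c[2],[.534,-.113,.0235],loss="soft_l1",f_scale=.0005);print("outer",R.x,np.abs(R.fun).max())
cv2.imwrite("pics/ring.png",np.hstack([cv2.resize(cr.astype(np.uint8)[:,:,::-1],None,fx=4,fy=4),cv2.cvtColor(cv2.resize(mm*255,None,fx=4,fy=4),8)]))
```

```text
tcp [ 0.53472422 -0.11295987  0.1929047 ]
[ 275  165   71   62 1529]
outer [ 0.53497997 -0.1120326   0.02348899] 0.005799563284721913
```

View pics/ring.png

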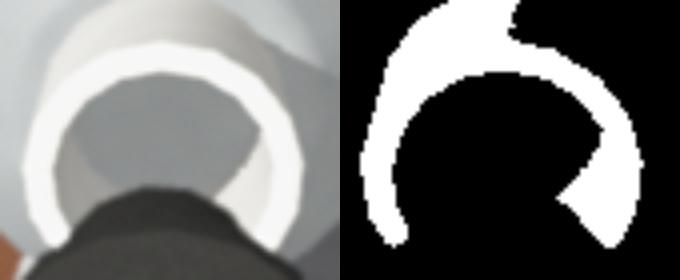

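The crop shows a clean white rim, with the neck's side wall leaking into the mask. I'll raise the threshold and refit.

Run:
```python
from h import *
from scipy.optimize import least_squares
d=dict(np.load("w3.npz"));o=dict(tool_pos=d["o_pos"],eef_rot=d["o_rot"]);E=wristE(d,o)
cr=d["image"].astype(int)[165:226,270:355]
for th in(228,236):
    mm=cr.min(2)>th;r=[(y,np.where(mm[y])[0]) for y in range(61) if mm[y].any()]
    f=np.array([(x+270,y+165) for y,w in r for x in(w.min()-.5,w.max()+.5)])
    P=np.array([cast(d,p,.118,E)[:2] for p in f])
    for fix in(0,1):
        R=least_squares(lambda c:np.hypot(*(P-c[:2]).T)-(.0235 if fix else c[2]),[.534,-.113,.0235],loss="soft_l1",f_scale=.0005);print(th,fix,R.x,np.median(np.abs(R.fun)))
```

```text
228 0 [ 0.53448555 -0.11246599  0.02305312] 0.0005353640289376908
228 1 [ 0.53449798 -0.11240851  0.0235    ] 0.0007977345646203431
236 0 [ 0.53360424 -0.11303109  0.02282732] 0.00020381558133210874
236 1 [ 0.53283585 -0.11325067  0.0235    ] 0.0004190376401707156
```

```bash
python3 -m inch '[[[0.001,-0.001,0.02,0,0,0,1],[0.001,-0.001,0.04,0,0,0,1],[0.001,-0.001,0.06,0,0,0,1],[0.001,-0.001,0.075,0,0,0,1],[0.001,-0.001,0.085,0,0,0,1],[0.001,-0.001,0.095,0,0,0,1],[0.001,-0.001,0.105,0,0,0,1],[0.001,-0.001,0.112,0,0,0,1],[0.001,-0.001,0.116,0,0,0,1],[0.001,-0.001,0.116,0,0,0,1]]]'
```

```text
clock: 7.5
tool_pos: [0.5349, -0.1129, 0.1346]
eef_rot: [-3.085, -0.593, 0.0]
force: [-0.2, 0.4, -1.9]
gripper_width: 0.0227
grasp_force: 39.5
```

Low force, so it is sliding in freely. Lowering the last 8 mm.

```bash
python3 -m inch '[[[0,0,0.004,0,0,0,1],[0,0,0.008,0,0,0,1],[0,0,0.011,0,0,0,1],[0,0,0.013,0,0,0,1],[0,0,0.015,0,0,0,1],[0,0,0.016,0,0,0,1],[0,0,0.016,0,0,0,1]]]'
```

```text
clock: 8.2
tool_pos: [0.535, -0.1129, 0.127]
eef_rot: [-3.085, -0.593, -0.0]
force: [-1.3, -0.2, 2.2]
gripper_width: 0.023
grasp_force: 40.1
```

```bash
python3 -m inch '[[[0,0,0.001,0,0,0,1],[0,0,0.002,0,0,0,1],[0,0,0.002,0,0,0,1],[0,0,0.002,0,0,0,1]]]'
python3 - <<'E'
from workcell import ctrl;import cv2,numpy as np
d=ctrl.get_image("scene")["image"][:,:,::-1];t=ctrl.get_image("top")["image"][:,:,::-1]
z=lambda im,x,y:cv2.resize(im[y:y+75,x:x+100],None,fx=4,fy=4,interpolation=cv2.INTER_CUBIC)
cv2.imwrite("pics/seat.png",np.hstack([z(d,230,130),z(t,345,165)]))
E
```

```text
clock: 8.6
tool_pos: [0.5351, -0.1129, 0.1268]
eef_rot: [3.085, 0.593, 0.001]
force: [-4.0, 1.5, 12.8]
gripper_width: 0.0227
grasp_force: 41.0
```

View pics/seat.png

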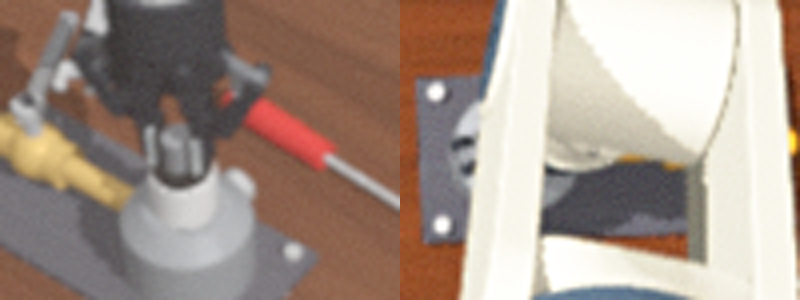

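The scene crop shows the collar resting on the white neck, and the 13 N stop confirms contact. Releasing and rising.

```bash
python3 -m inch '[[[0,0,-0.001,0,0,0,1],[0,0,-0.001,0,0,0,0.2],[0,0,-0.001,0,0,0,-0.2],[0,0,-0.001,0,0,0,-0.6],[0,0,-0.001,0,0,0,-0.6],[0,0,-0.001,0,0,0,-0.6],[0,0,-0.03,0,0,0,-0.6],[0,0,-0.1,0,0,0,-0.6],[0,0,-0.17,0,0,0,-0.6],[0,0,-0.17,0,0,0,-0.6]]]'
python3 -m inch '[[[-0.04,0.05,0,0,0,0,-0.3],[-0.08,0.1,0,0,0,0,-0.3],[-0.08,0.1,0,0,0,0,-0.3],[-0.08,0.1,0,0,0,0,-0.3],[-0.08,0.1,0,0,0,0,-0.3],[-0.08,0.1,0,0,0,0,-0.3],[-0.08,0.1,0,0,0,0,-0.3]]]'
python3 - <<'E'
from workcell import ctrl;from h import *;import cv2
o=ctrl.get_obs();d=ctrl.get_image("wrist");np.savez("w4.npz",o_pos=o["tool_pos"],o_rot=o["eef_rot"],**d)
cv2.imwrite("pics/w4.png",d["image"][:,:,::-1]);print(o["tool_pos"],np.abs(o["qvel"]).max())
E
```

```text
clock: 9.7
tool_pos: [0.5377, -0.1135, 0.2153]
eef_rot: [3.082, 0.592, 0.011]
force: [1.0, 0.1, -0.3]
gripper_width: 0.0685
grasp_force: 0.0
clock: 10.4
tool_pos: [0.5166, -0.1735, 0.2107]
eef_rot: [-3.085, -0.594, 0.0]
force: [0.5, -0.0, -1.1]
gripper_width: 0.0558
grasp_force: 0.0
[ 0.51656866 -0.17349478  0.21066345] 0.0032794471260997942
```

View pics/w4.png

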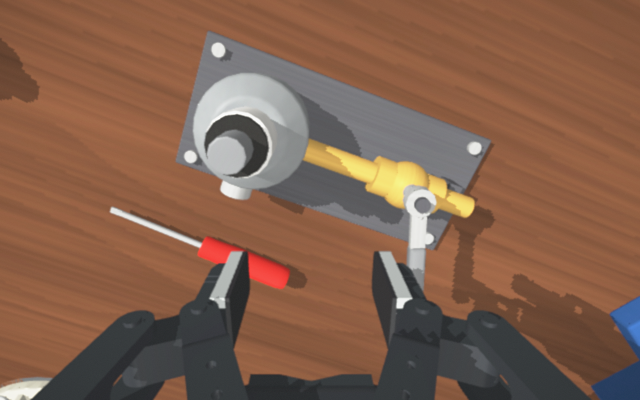

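Wrist view: the stopper is seated upright and centred in the neck at (230,150). The valve hub is at (421,203), with the lever running down to around (416,275), partly behind the finger.

Run:
```python
from h import *
d=dict(np.load("w4.npz"));o=dict(tool_pos=d["o_pos"],eef_rot=d["o_rot"]);E=wristE(d,o)
im=d["image"].astype(int)
for y in range(215,290,6):
    w=im[y,400:440];sat=w.max(1)-w.min(1);g=np.where((sat<22)&(w.min(1)>105))[0]+400;print(y,g.min() if len(g) else 0,g.max() if len(g) else 0,len(g))
a=cast(d,(421,203),.096,E)
for uv in((417.5,236),(416,276)):
    b=cast(d,uv,.096,E);v=b-a;print(a,b,np.degrees(np.arctan2(v[1],v[0])))
```

```text
215 403 429 27
221 400 439 40
227 400 439 40
233 400 439 40
239 402 438 37
245 409 434 26
251 408 425 18
257 407 424 18
263 407 424 18
269 411 424 14
275 400 423 12
281 400 423 12
287 400 422 10
[ 0.53802703 -0.2581813   0.096     ] [ 0.51164372 -0.26877285  0.096     ] -158.12705464823816
[ 0.53802703 -0.2581813   0.096     ] [ 0.47809006 -0.28473635  0.096     ] -156.10428245874863
```

```bash
python3 -m inch '[[[-0.06,0.06,0,0,0,0,-0.3],[-0.12,0.12,0,0,0,0,-0.3],[-0.16,0.165,0,0,0,0,-0.3],[-0.173,0.176,0.02,0,0,0,-0.3],[-0.173,0.176,0.06,0,0,0,-0.3],[-0.173,0.176,0.1,0,0,0,-0.3],[-0.173,0.176,0.12,0,0,0,-0.3],[-0.173,0.176,0.12,0,0,0,-0.3]]]'
python3 - <<'E'
from workcell import ctrl;from h import *;import cv2
to(ctrl.get_obs(),(.469,-.2873,.073))
o=ctrl.get_obs();d=ctrl.get_image("wrist");E=wristE(d,o);cv2.imwrite("pics/w5.png",d["image"][:,:,::-1]);np.savez("w5.npz",o_pos=o["tool_pos"],o_rot=o["eef_rot"],**d)
for p in((.538,-.258,.096),(.469,-.2873,.096),(.446,-.297,.096)):
    c=E@np.r_[p,1];q=d["mtx"]@(c[:3]*[1,-1,-1]);print((q/q[2])[:2].round(0))
E
```

```text
clock: 11.25
tool_pos: [0.468, -0.2868, 0.1492]
eef_rot: [-3.083, -0.593, 0.003]
force: [-0.0, 0.5, 0.2]
gripper_width: 0.0557
grasp_force: 0.0
scaled shift [0.0018 0.0022 0.1523] mm 76.15905916959095 tooly deg -68.21
[309.  89.]
[312. 218.]
[313. 255.]
```

View pics/w5.png

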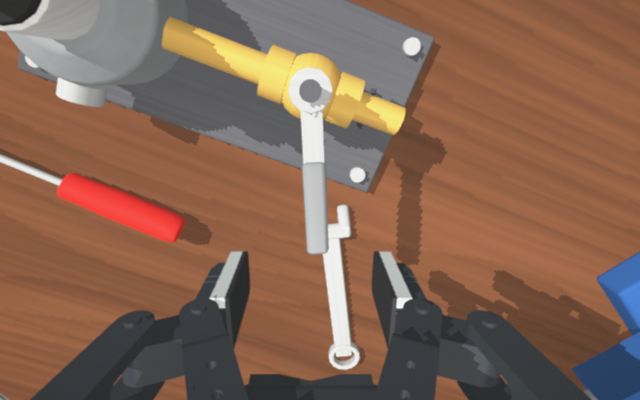

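Wrist view: hub at (310,90), lever tip at (317,250). The lever lies between the open fingers and nearly parallel to the pads.

```bash
python3 -m inch '[[[0.002,0.002,0.04,0,0,0,-0.3],[0.002,0.002,0.08,0,0,0,-0.3],[0.002,0.002,0.12,0,0,0,-0.3],[0.002,0.002,0.14,0,0,0,-0.3],[0.002,0.002,0.15,0,0,0,-0.3],[0.002,0.002,0.15,0,0,0,0.3],[0.002,0.002,0.15,0,0,0,1],[0.002,0.002,0.15,0,0,0,1],[0.002,0.002,0.15,0,0,0,1],[0.002,0.002,0.15,0,0,0,1]]]' 40
python3 -m inch '[[[0,0,0,0,0,0,1],[0,0,0,0,0,0,1],[0,0,0,0,0,0,1]]]'
python3 - <<'E'
from workcell import ctrl;from h import *
o=ctrl.get_obs();print(o["wrist_torque"]);to(o,(.538,-.258,.073))
d=dict(np.load("w5.npz"));E=wristE(d,dict(tool_pos=d["o_pos"],eef_rot=d["o_rot"]))
v=cast(d,(317,250),.096,E)-cast(d,(310,90),.096,E);print(cast(d,(310,90),.096,E),np.degrees(np.arctan2(v[1],v[0])),np.hypot(*v[:2]))
E
```

```text
clock: 12.3
tool_pos: [0.4704, -0.2886, 0.0767]
eef_rot: [3.084, 0.594, 0.001]
force: [0.1, 2.7, 6.4]
gripper_width: 0.0134
grasp_force: 38.6
clock: 12.6
tool_pos: [0.4704, -0.2886, 0.0767]
eef_rot: [3.084, 0.594, 0.001]
force: [-1.4, 2.6, 6.1]
gripper_width: 0.0136
grasp_force: 38.6
[0.41519928 0.1396354  0.46996156]
scaled shift [ 0.1482 -0.0066  0.0075] mm 74.27562290387169 tooly deg -68.2
[ 0.53771315 -0.25841424  0.096     ] -155.61749127481337 0.09601262597250926
```

```bash
python3 -m inch '[[[0.0006,0.007,0,0,0,-0.018,1],[0.0012,0.014,0,0,0,-0.034,1],[0.0027,0.022,0,0,0,-0.052,1],[0.0042,0.0293,0,0,0,-0.071,1],[0.0065,0.037,0,0,0,-0.09,1],[0.0088,0.0442,0,0,0,-0.108,1],[0.0112,0.05,0,0,0,-0.124,1],[0.0136,0.0558,0,0,0,-0.1384,1],[0.0136,0.0558,0,0,0,-0.1384,1],[0.0136,0.0558,0,0,0,-0.1384,1]]]'
python3 - <<'E'
from workcell import ctrl;from h import *
o=ctrl.get_obs();print(o["wrist_torque"],np.abs(o["qvel"]).max());to(o,(.538,-.258,.073));v=o["tool_pos"]-[.538,-.258,0];print(np.degrees(np.arctan2(v[1],v[0]))+178.28)
E
```

```text
clock: 13.6
tool_pos: [0.4878, -0.3126, 0.0767]
eef_rot: [2.883, 1.242, 0.003]
force: [2.1, 0.7, 5.5]
gripper_width: 0.013
grasp_force: 39.2
[ 0.04194651 -0.40057681  0.09163696] 0.003188112490856883
scaled shift [ 0.1483 -0.0021  0.0075] mm 74.23202021443011 tooly deg -43.41
45.67174625602854
```

```bash
python3 -m inch '[[[0,0,0,0,0,0,0.5],[0,0,0,0,0,0,0],[0,0,0,0,0,0,-0.3],[0,0,0,0,0,0,-0.3],[0,0,-0.04,0,0,0,-0.3],[0,0,-0.1,0,0,0,-0.3],[0,0,-0.16,0,0,0,-0.3],[0,0,-0.2,0,0,0,-0.3],[0,0,-0.2,0,0,0,-0.3],[0,0,-0.2,0,0,0,-0.3]]]'
python3 -m inch '[[[0,0,0,0,0,0,-0.3],[0,0,0,0,0,0,-0.3],[0,0,0,0,0,0,-0.3],[0,0,0,0,0,0,-0.3]]]'
python3 - <<'E'
from workcell import ctrl;from h import *;import cv2
o=ctrl.get_obs();d=ctrl.get_image("wrist");E=wristE(d,o);im=d["image"];cv2.imwrite("pics/w6.png",im[:,:,::-1])
pr=lambda p:(lambda q:(q/q[2])[:2])(d["mtx"]@((E@np.r_[p,1])[:3]*[1,-1,-1]))
print(o["tool_pos"],np.abs(o["qvel"]).max())
P=[]
for r in np.arange(.045,.095,.005):   # lever centre across the expected direction, by grey (unsaturated) pixels
    y=None;th=np.radians(-133.28);c=np.array([.538+r*np.cos(th),-.258+r*np.sin(th),.096]);u,v=pr(c)
    row=im[int(round(v)),int(u)-16:int(u)+17].astype(int);g=np.where((np.ptp(row,axis=1)<25)&(row.min(1)>120))[0]+int(u)-16
    if len(g): q=cast(d,((g.min()+g.max())/2,round(v)),.096,E);P.append(q[:2]);w=q-[.538,-.258,.096];print(round(r,3),round(u),round(v),g.min(),g.max(),np.degrees(np.arctan2(w[1],w[0]))+178.28)
P=np.array(P);print("line fit",np.degrees(np.arctan2(*np.polyfit(P[:,0],P[:,1],1)[:1],1)))
t=ctrl.get_image("scene")["image"]
cv2.imwrite("pics/fin.png",np.hstack([im[:,:,::-1][:, 120:520],cv2.resize(t[120:220,190:290,::-1],(400,400),interpolation=cv2.INTER_CUBIC)]))
E
```

```text
clock: 14.6
tool_pos: [0.4865, -0.3119, 0.1756]
eef_rot: [2.884, 1.244, 0.0]
force: [0.4, -0.2, -0.1]
gripper_width: 0.0554
grasp_force: 0.0
clock: 15.0
tool_pos: [0.4864, -0.3118, 0.1752]
eef_rot: [-2.884, -1.244, 0.001]
force: [0.2, 0.1, 0.2]
gripper_width: 0.0555
grasp_force: 0.0
[ 0.48639579 -0.31179567  0.17517284] 0.00532094443986941
0.045 312 162 295 327 44.37630794635436
0.05 312 170 295 327 44.44057969914303
0.055 312 177 300 327 46.20559759535081
0.06 312 184 303 327 47.07078637679291
0.065 312 191 303 322 45.44903585811534
0.07 312 199 303 322 45.41744555091822
0.075 312 205 295 322 43.31695149342622
0.08 312 212 295 322 43.414577512521674
0.085 312 219 304 322 45.58738646185952
0.09 312 226 304 322 45.55811232443551
line fit 45.65876550390096
```

The lever reads about 45–45.5° on the unobstructed rows, the stopper was seated and upright when last viewed, and the gripper is clear of everything. Handing in.

```bash
python3 -c "
from workcell import ctrl;print(ctrl.finish_job())"
```

```text
the job is handed in; nothing more can be done
None
```

The job is handed in at about 15 s of robot time: the middle stopper was lowered into the neck until its collar sat on the rim and released, then the valve lever was turned to about 45° (the camera reads 45–45.5°); no verdict was returned.

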